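# Put the washed serving boards away in the rack

### The job

Take the three washed serving boards from their sloping drying stands and stand them upright in the storage rack, the same way up as now, one to a slot in order of size: the large one next to the end panel, the middle one in the middle, the small one in the slot farthest from the panel. Each must stand fully down on the rack's floor, centred along its slot, and be set down rather than dropped; leave the pepper mill, the potted plant and the jar standing where they are.

Things in the scene. Friction and masses are not known exactly. Their poses are not given: they have to be found in the camera images.
- board_large: the large of three plain wooden serving boards, 180 mm tall, 120 wide, 14 thick, with a dark hanging-hole mark (no opening) in a top corner. Origin: centre of its lower edge. x through the thickness, y along the width, z from lower to upper edge. It starts leaning in its stand, z 35 degrees from vertical towards the stand's +x side
- slot_large (a point): centre of the floor of the rack slot for the large board, 12 mm above the counter; axes as the rack's; the slot next to the end panel
- board_middle: the middle of three plain wooden serving boards, 130 mm tall, 105 wide, 14 thick, with a dark hanging-hole mark (no opening) in a top corner. Origin: centre of its lower edge. x through the thickness, y along the width, z from lower to upper edge. It starts leaning in its stand, z 35 degrees from vertical towards the stand's +x side
- slot_middle (a point): centre of the floor of the rack slot for the middle board, 12 mm above the counter; axes as the rack's; the middle slot
- board_small: the small of three plain wooden serving boards, 105 mm tall, 90 wide, 14 thick, with a dark hanging-hole mark (no opening) in a top corner. Origin: centre of its lower edge. x through the thickness, y along the width, z from lower to upper edge. It starts leaning in its stand, z 35 degrees from vertical towards the stand's +x side
- slot_small (a point): centre of the floor of the rack slot for the small board, 12 mm above the counter; axes as the rack's; the slot farthest from the end panel
- stand_large: fixed drying stand of the large board: wooden foot 105 (x) by 100 (y) by 12 mm, two steel prongs 56 mm apart leaning 35 degrees towards its +x side (away from the robot). The board's lower edge rests at x = -30, z = 35 mm behind a 15 mm lip on the -x side; the prongs back the lowest 105 mm of the board on its +x side. Origin: centre of the underside
- stand_middle: fixed drying stand of the middle board: wooden foot 105 (x) by 100 (y) by 12 mm, two steel prongs 56 mm apart leaning 35 degrees towards its +x side (away from the robot). The board's lower edge rests at x = -30, z = 35 mm behind a 15 mm lip on the -x side; the prongs back the lowest 75 mm of the board on its +x side. Origin: centre of the underside
- stand_small: fixed drying stand of the small board: wooden foot 105 (x) by 100 (y) by 12 mm, two steel prongs 56 mm apart leaning 35 degrees towards its +x side (away from the robot). The board's lower edge rests at x = -30, z = 35 mm behind a 15 mm lip on the -x side; the prongs back the lowest 60 mm of the board on its +x side. Origin: centre of the underside
- rack: fixed rack: wooden base 190 (x) by 130 (y) by 12 mm; three slots along y at x = 45, 0, -45 mm, each a 20 mm gap between two steel wire hoops (8 mm wire, 80 mm long, top 70 mm above the counter); solid end panel 14 mm thick, 112 mm high at x = 86 mm. Origin: centre of the underside; x points across the slots to the end panel
- mill: dark turned wooden pepper mill standing on the counter, 54 mm across, 182 mm tall; a bystander. Origin: centre of its underside, z up
- pot: terracotta pot with a small plant, 84 mm across, pot 80 mm, with leaves 170 mm tall; a bystander. Origin: centre of its underside, z up
- jar: glass jar with a metal cap, 68 mm across, 110 mm tall; a bystander. Origin: centre of its underside, z up
Mind the look-alikes: they are no part of the job. Leave any red look-alike of the board_large alone.

How it is judged:
At the end, for the whole second after the job is handed in: each board stands upright (its height within about 10 degrees of vertical), right way up, in its own slot: its lower edge within 9 mm of the slot's centre plane, within 25 mm of centred along the slot, on the slot's floor (within 6 mm), at rest and released (x of board_large in the frame of slot_large between -0.009 and 0.009 m and y of board_large in the frame of slot_large between -0.025 and 0.025 m and z of board_large in the frame of slot_large between -0.004 and 0.006 m and angle between each of board_large, board_middle, board_small's own z axis and vertical below 0.17 rad and linear speed of each of board_large, board_middle, board_small below 0.02 m/s and angular speed of each of board_large, board_middle, board_small below 0.3 rad/s and x of board_middle in the frame of slot_middle between -0.009 and 0.009 m and y of board_middle in the frame of slot_middle between -0.025 and 0.025 m and z of board_middle in the frame of slot_middle between -0.004 and 0.006 m and x of board_small in the frame of slot_small between -0.009 and 0.009 m and y of board_small in the frame of slot_small between -0.025 and 0.025 m and z of board_small in the frame of slot_small between -0.004 and 0.006 m); the robot touches nothing.
It fails at once if the mill, the pot or the jar is shifted by more than 25 mm or tipped (distance of any of mill, pot, jar from where it was at the start of the episode above 0.025 m or angle between any of mill, pot, jar's own z axis and vertical above 0.3 rad).
It fails at once if a board is let fall (faster than 0.5 m/s while not held) ((linear speed of board_large above 0.5 m/s and contact force between board_large and the fingers below 0.05 N) or (linear speed of board_middle above 0.5 m/s and contact force between board_middle and the fingers below 0.05 N) or (linear speed of board_small above 0.5 m/s and contact force between board_small and the fingers below 0.05 N)).
It also fails if it takes over 72 s, if anything falls off the work surface, if the arm or the gripper's body presses on something with over 40 N, if the wrist force passes 120 N, or if a joint passes its speed limit or range.

### The arm

A 6-joint arm with a two-finger parallel gripper is mounted at the origin on the work surface. World frame = base frame: x ahead of the robot, y to its left, z up, the work surface at z = 0. Lengths are in m, angles in rad, forces in N, time in s.
With the tool pointing down it reaches from about 0.25 to 0.725 m from the base axis. Payload 4 kg.
Tool frame: the origin (TCP) lies at the very end of the fingers, on their centre line; the grasp point (between the pads) lies 19 mm behind it; z points along the fingers, y is the line along which they close (so a half turn about z gives the same grasp; the last joint's range is limited). The gripper opens to 85 mm and grips with 20 to 120 N. Pads are 22 mm wide; open, the fingers measure 114 mm over their backs; the gripper's body (76 mm by 85 mm) begins 54 mm behind the grasp point. The pads swing forward as they close: fully open they stand 13 mm farther back than shut.
Start: joints at [-1.148, 0.241, 0.005, 1.335, 0, 1.571], TCP at [0.205, -0.456, 0.231] pointing down, gripper open.
Joint ranges: [-2.72, 2.72], [-1.05, 1.87], [-1.09, 1.28], [-1.99, 2.15], [-1.42, 1.44], [-3.14, 3.14]. Speed limits (rad/s): [2.79, 2.79, 3.14, 3.14, 3.14, 3.14].

### API

Orientations are given as a unit quaternion [x, y, z, w].
In Python, from workcell import bot gives the robot as it stands.
- The arm moves only by the tool carry_out, never from a script. Its argument "increments" is one flat list of numbers, 5 for each row, row after row: the finger opening in cm, from 0 to 8.54, then the shift along the tool's x, y, z in cm, then the turn about the tool's z in rad. A call has exactly 5 rows; each row shifts and turns the commanded pose from where the row before left it, along the tool's axes as they then stand; what a row does not reach is not made up. A row lasts 1/8 s, in which the tool goes at most 62.5 mm and 10.7 degrees, less where a joint would pass 70% of its speed; a pose out of reach is approached as far as the arm can. A call with a gripper value outside its range is refused whole. The fingers move at their own pace and stop on an object; the grip force is fixed at half the most. Time passes only in rows, so rows that do not move let the fingers close, or fill a call up. It gives the time, the measured TCP pose, the force, the opening and the grip force at its end, in the units of the state.
- bot.get_obs(): the state, without advancing time (a new reading comes with each control period).
- bot.camera(name): name is "side" or "top" or "wrist"; returns a dict with "pixels" (480x640x3 uint8, blue, green, red), "range_z" (480x640 float32, m along the optical axis (not along the pixel's ray), 0 where there is no reading), "mtx" (3x3 intrinsics, pixels), "D" ([k1, k2, p1, p2, k3] as OpenCV has them; the pictures are not rectified), "eye" and "attitude" of the camera in the world. Camera axes: x right, y down, z forward; pixel columns grow to the right and rows downward; lengths in m; the calibration is good to about 2 mm. A picture is of the moment at which its call begins.
- bot.job_done(): hands the job in; it is judged then, once.
Trained networks look in a picture, given as the dict that the camera call returned (one of the last four; its "shot" number tells which), for a name from the list of things; names that differ only in an ending like _2 or _b are one class to them, and where a whole thing is asked for, a point or a joint stands for the part that bears it (a point fixed in the world has none). Each returns a list of dicts, best first, with "p" (0 to 1); they miss things now and then, are a little off and sometimes report something else, mostly with a low value. They report only what shows in the picture. A call takes as long as a camera call. They do not tell look-alikes from the thing itself.
- bot.find_in(picture, name): "xyz" ([x, y, z] in m, in the coordinates of the camera as it stood for that picture, good to about 4 mm: the middle of the surface that is visible of it).
- bot.regions_of(picture, name): "mask" (480x640 bool, what is visible of it).
- bot.place_of(picture, name): "xyz" ([x, y, z] in m, in the coordinates of the camera as it stood for that picture, good to about 4 mm: a listed point, or the origin of a listed thing).
The state is a dict: "clock": time; "joint_pos": joint angles; "joint_vel": joint speeds; "tau": joint torques, N m; "eef_pos": TCP position; "tool_rot": TCP orientation; "ft_force": force on the tool from outside, world axes, zero at the start; "ft_torque": the same for the moment, N m; "grip_width": finger opening in m; "grasp_force": force on a finger pad.
Only numpy, scipy, OpenCV 4.12 (cv2) and the standard library are available. Lean on these libraries where they do the work, as an engineer would, in place of code of your own. Each camera call takes 0.05 s, during which the arm holds its last target. There are 200 camera calls.

## Working session

There is one attempt and no reset: what is moved stays moved. The work goes in short steps, Python scripts to look and compute and a tool call to move; the robot and the scene stay as the last step left them, time stands still between calls to the robot, and variables do not carry over. Pictures are saved under pics/ and viewed, at most 10 in all, crops included, and the job is handed in when it is done.

Besides the shell and the picture viewer there is one more tool, called after ">>>" by a JSON object that holds its "method" and its "body", one argument or row to a line. carry_out: Moves the arm, as the interface text tells. Its arguments: {"type":"object","properties":{"increments":{"type":"array","items":{"type":"number"}}},"required":["increments"]}

```bash
mkdir -p pics
cat > h.py <<'E'
import numpy as np, cv2
from scipy.spatial.transform import Rotation as R
from workcell import bot
def cam(n): return bot.camera(n)
def T(p): 
    a=np.array(p["attitude"]); return (R.from_quat(a).as_matrix() if a.size==4 else a.reshape(3,3)), np.array(p["eye"])
def w(p,x):
    r,e=T(p); return np.asarray(x)@r.T+e
def cloud(p,mask):
    v,u=np.nonzero(mask&(p["range_z"]>0)); z=p["range_z"][v,u]
    n=cv2.undistortPoints(np.c_[u,v].astype(np.float64)[:,None],p["mtx"],np.array(p["D"]))[:,0]
    return w(p,np.c_[n*z[:,None],z])
def proj(p,X):
    r,e=T(p); c=(np.asarray(X)-e)@r
    return cv2.projectPoints(c[:,None],np.zeros(3),np.zeros(3),p["mtx"],np.array(p["D"]))[0][:,0]
E
python3 - <<'E'
from h import *
np.set_printoptions(precision=3,suppress=True)
o=bot.get_obs(); print(o)
for n in("top","side"):
    p=cam(n); print(n,p["eye"],p["attitude"],p["shot"]); cv2.imwrite(f"pics/{n}.png",p["pixels"])
    for k in"board_large board_middle board_small stand_large stand_middle stand_small rack slot_large slot_middle slot_small mill pot jar".split():
        print(k,[(round(d["p"],2),w(p,d["xyz"])) for d in bot.place_of(p,k)[:3]])
E
```

```text
{'clock': 0.0, 'joint_pos': array([-1.148,  0.241,  0.004,  1.335, -0.   ,  1.571]), 'joint_vel': array([-0.001,  0.   ,  0.   , -0.002, -0.   ,  0.   ]), 'tau': array([ -0.001, -37.232,  25.241,   0.017,  -0.   ,  -0.   ]), 'eef_pos': array([ 0.205, -0.455,  0.23 ]), 'tool_rot': array([ 0.978,  0.21 , -0.   , -0.001]), 'ft_force': array([1.088, 0.23 , 0.91 ]), 'ft_torque': array([0.006, 0.025, 0.046]), 'grasp_force': 0.0, 'grip_width': 0.08547479286334851}
top [ 0.401 -0.013  1.562] [-0.702  0.712 -0.016  0.022] 1
board_large [(0.91, array([ 0.377, -0.32 ,  0.035]))]
board_middle [(0.74, array([0.422, 0.325, 0.035])), (0.22, array([ 0.383, -0.127,  0.002]))]
board_small [(0.72, array([0.507, 0.118, 0.035]))]
stand_large [(0.54, array([ 0.403, -0.326, -0.   ]))]
stand_middle [(0.89, array([0.45 , 0.33 , 0.004]))]
stand_small [(0.57, array([0.538, 0.124, 0.002])), (0.42, array([ 0.384, -0.126,  0.001]))]
rack [(0.85, array([ 0.581, -0.086,  0.003])), (0.21, array([0.681, 0.243, 0.001]))]
slot_large [(0.56, array([ 0.627, -0.074,  0.01 ]))]
slot_middle [(0.84, array([ 0.587, -0.082,  0
[... 420 characters left out ...]
423, 0.33 , 0.032]))]
board_small [(0.56, array([0.506, 0.114, 0.033]))]
stand_large [(0.71, array([ 0.409, -0.32 , -0.007]))]
stand_middle [(0.75, array([ 0.451,  0.336, -0.   ]))]
stand_small [(0.56, array([ 0.531,  0.121, -0.   ])), (0.22, array([ 0.627, -0.072,  0.008]))]
rack [(0.97, array([ 0.584, -0.079,  0.002])), (0.53, array([0.533, 0.122, 0.001]))]
slot_large [(0.97, array([ 0.628, -0.075,  0.009]))]
slot_middle [(0.82, array([ 0.579, -0.08 ,  0.012]))]
slot_small [(0.95, array([ 0.542, -0.094,  0.012]))]
mill [(0.9, array([ 0.715, -0.297, -0.005]))]
pot [(0.97, array([ 0.381, -0.126,  0.   ])), (0.65, array([ 0.581, -0.082,  0.01 ]))]
jar [(0.85, array([ 0.676,  0.246, -0.   ]))]
```

View pics/top.png

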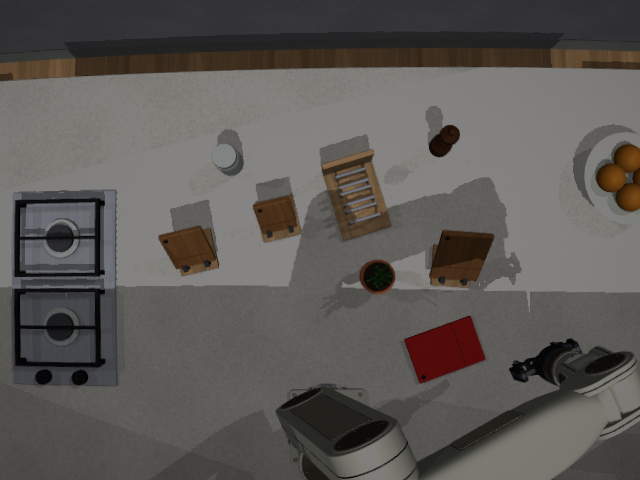

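View pics/side.png

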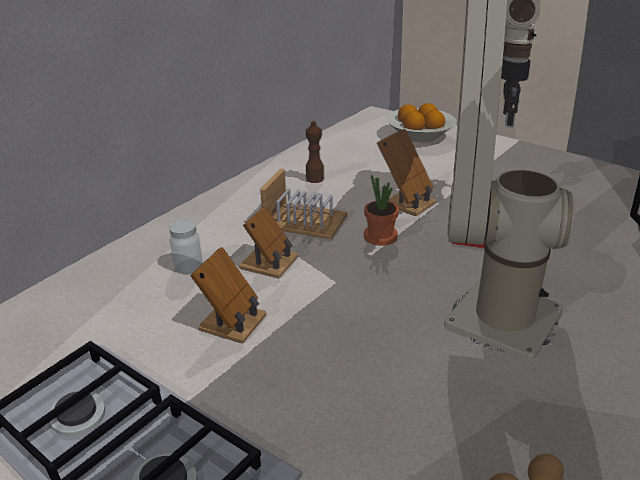

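Run:
```python
from h import *
np.set_printoptions(precision=3,suppress=True)
p=cam("top")
# tops: face cloud of boards, plane/rect fit
for k in"board_large board_middle board_small".split():
    d=bot.regions_of(p,k)
    for m in d[:2]:
        c=cloud(p,m["mask"]); 
        if len(c)<50: continue
        c=c[np.abs(c-np.median(c,0)).max(1)<.12]
        mu=c.mean(0); U,S,V=np.linalg.svd(c-mu,full_matrices=False); n=V[2]*np.sign(V[2][2])
        a=np.degrees(np.arctan2(-n[1],-n[0])); 
        rect=cv2.minAreaRect(c[:,:2].astype(np.float32))
        print(k,round(m["p"],2),len(c),"mean",mu,"n",n,"tilt",np.degrees(np.arccos(n[2])),"yaw",a,"res",S[2]/len(c)**.5,"zmax",np.percentile(c[:,2],[1,99]),rect)
d=bot.regions_of(p,"rack")[0]; c=cloud(p,d["mask"])
print("rack",d["p"],[ (len(q),cv2.minAreaRect(q[:,:2].astype(np.float32))) for q in (c[(c[:,2]>.1)&(c[:,2]<.125)],c[(c[:,2]>.062)&(c[:,2]<.076)],c[c[:,2]<.02])])
```

```text
board_large 0.9 3286 mean [ 0.194 -0.3    0.015] n [-0.001  0.001  1.   ] tilt 0.061962004164580135 yaw -31.527841636186224 res 0.0034584818519246183 zmax [0.006 0.023] ((0.193441241979599, -0.3015757203102112), (0.12132292985916138, 0.1808415800333023), 18.68745994567871)
board_large 0.55 2409 mean [ 0.429 -0.322  0.124] n [-0.816  0.074  0.573] tilt 55.045166622647514 yaw -5.21291943346379 res 0.002937914617058779 zmax [0.043 0.189] ((0.425900399684906, -0.3230569362640381), (0.12094531953334808, 0.1120600551366806), 84.39148712158203)
board_middle 0.6 1641 mean [0.46  0.332 0.098] n [-0.861 -0.151  0.486] tilt 60.896181456819335 yaw 9.931062424787687 res 0.014804843065815724 zmax [0.001 0.148] ((0.46485817432403564, 0.3490562438964844), (0.10155638307332993, 0.13493342697620392), 12.800250053405762)
board_small 0.72 1144 mean [0.534 0.118 0.09 ] n [-0.795 -0.193  0.575] tilt 54.894518424339815 yaw 13.617804924863014 res 0.0049590314568202796 zmax [0.017 0.129] ((0.533987283706665, 0.11814212799072266), (0.06945938616991043, 0.0902668684720993), 13.749809265136719)
board_small 0.43 4039 mean [ 0.586 -0.08   0.033] n [-0.324 -0.06   0.944] tilt 19.2603379794085 yaw 10.54728684865961 res 0.028631319385793844 zmax [0.003 0.117] ((0.591476559638977, -0.08324529975652695), (0.20950061082839966, 0.1359589695930481), 15.773553848266602)
rack 0.62 [(324, ((0.664551317691803, -0.05855308473110199), (0.015743955969810486, 0.12817242741584778), 15.969465255737305)), (632, ((0.5895803570747375, -0.07369279861450195), (0.14922793209552765, 0.12429837882518768), 12.669218063354492)), (2674, ((0.5814651250839233, -0.08555972576141357), (0.1884160339832306, 0.13552674651145935), 15.340370178222656))]
```

The top view has the middle board at (190,250), the small at (277,215), the large at (463,258), the red look-alike at (445,350), the rack at (355,195), pot (378,277), mill (443,140) and jar (226,157). The side view agrees. My order is small, middle, large, so the gripper body clears the boards already standing. Each board gets squeezed upright after I draw it out of its channel.

```bash
cat >> h.py <<'E'
def plan(xyz,ay,op,rows=5,o=None):
    """world target TCP, tool-y azimuth in deg; prints rows"""
    o=o or bot.get_obs(); m=R.from_quat(o["tool_rot"]).as_matrix()
    cur=np.degrees(np.arctan2(m[1,1],m[0,1])); d=(ay-cur+180)%360-180
    dz=-np.radians(d)/rows; st=(np.array(xyz)-o["eef_pos"])/rows; M=m
    print("tcp",np.round(o["eef_pos"],4),"yaw",round(cur,1),"step mm",round(np.linalg.norm(st)*1000),"turn/row",round(dz,3))
    out=[]
    for i in range(rows):
        s=M.T@st*100; out+=[op,*np.round(s,2),round(dz,3)]; M=M@R.from_rotvec([0,0,round(dz,3)]).as_matrix()
    for i in range(0,len(out),25): print([float(v) for v in out[i:i+25]])
E
python3 - <<'E'
from h import *
np.set_printoptions(precision=3,suppress=True)
plan([.55,.127,.26],13.7,8.5,15)
p=cam("top")
for m in bot.regions_of(p,"board_middle")[:1]:
    c=cloud(p,m["mask"])
    rng=np.random.default_rng(0); best=None
    for _ in range(400):
        a,b,e=c[rng.choice(len(c),3,False)]; n=np.cross(b-a,e-a); n/=np.linalg.norm(n)+1e-12; k=abs((c-a)@n)<.004
        if best is None or k.sum()>best.sum(): best=k
    c=c[best]; V=np.linalg.svd(c-c.mean(0))[2][2] if len(c)<3000 else 0; V=V*np.sign(V[2])
    print(len(c),c.mean(0),V,np.degrees(np.arctan2(-V[1],-V[0])),cv2.minAreaRect(c[:,:2].astype(np.float32)))
E
```

```text
tcp [ 0.205 -0.456  0.231] yaw -65.8 step mm 45 turn/row -0.092
[8.5, 3.69, -2.6, -0.19, -0.092, 8.5, 3.91, -2.25, -0.19, -0.092, 8.5, 4.1, -1.88, -0.19, -0.092, 8.5, 4.26, -1.5, -0.19, -0.092, 8.5, 4.38, -1.1, -0.19, -0.092]
[8.5, 4.46, -0.69, -0.19, -0.092, 8.5, 4.51, -0.28, -0.19, -0.092, 8.5, 4.51, 0.14, -0.19, -0.092, 8.5, 4.48, 0.55, -0.19, -0.092, 8.5, 4.41, 0.96, -0.19, -0.092]
[8.5, 4.31, 1.36, -0.19, -0.092, 8.5, 4.16, 1.75, -0.19, -0.092, 8.5, 3.98, 2.13, -0.19, -0.092, 8.5, 3.77, 2.48, -0.19, -0.092, 8.5, 3.53, 2.82, -0.19, -0.092]
1301 [0.458 0.333 0.1  ] [-0.808 -0.171  0.564] 11.98114556413816 ((0.4570612609386444, 0.3333629071712494), (0.07543441653251648, 0.10750363767147064), 11.599814414978027)
```

>>> {"method": "carry_out", "body": {
  "increments": [8.5,3.7,-2.6,-0.2,-0.092,8.5,3.9,-2.3,-0.2,-0.092,8.5,4.1,-1.9,-0.2,-0.092,8.5,4.3,-1.5,-0.2,-0.092,8.5,4.4,-1.1,-0.2,-0.092]
}}

```text
clock: 2.38
eef_pos: [0.3207, -0.2595, 0.2416]
tool_rot: [0.904, 0.428, 0.0, 0.0]
ft_force: [0.8, 0.2, 0.6]
grip_width: 0.0853
grasp_force: 0.0
```

>>> {"method": "carry_out", "body": {
  "increments": [8.5,4.5,-0.7,-0.2,-0.092,8.5,4.5,-0.3,-0.2,-0.092,8.5,4.5,0.1,-0.2,-0.092,8.5,4.5,0.6,-0.2,-0.092,8.5,4.4,1.0,-0.2,-0.092]
}}

```text
clock: 3.0
eef_pos: [0.4362, -0.0648, 0.2516]
tool_rot: [0.782, 0.623, 0.0, 0.0]
ft_force: [0.3, -0.3, 0.7]
grip_width: 0.0847
grasp_force: 0.0
```

>>> {"method": "carry_out", "body": {
  "increments": [8.5,4.3,1.4,-0.2,-0.092,8.5,4.2,1.8,-0.2,-0.092,8.5,4.0,2.1,-0.2,-0.092,8.5,3.8,2.5,-0.2,-0.092,8.5,3.5,2.8,-0.2,-0.092]
}}

```text
clock: 3.62
eef_pos: [0.5518, 0.1299, 0.2614]
tool_rot: [0.619, 0.785, 0.0, 0.0]
ft_force: [1.2, -0.3, 0.3]
grip_width: 0.0851
grasp_force: 0.0
```

Run:
```python
from h import *
np.set_printoptions(precision=3,suppress=True)
p=cam("wrist"); cv2.imwrite("pics/w1.png",p["pixels"]); print(p["eye"])
for k in("board_small","stand_small"): print(k,[(round(d["p"],2),w(p,d["xyz"])) for d in bot.place_of(p,k)[:2]])
m=bot.regions_of(p,"board_small")
for d in m[:1]:
    c=cloud(p,d["mask"]); t=c[c[:,2]>np.percentile(c[:,2],97)-.004]
    print(d["p"],len(c),c.mean(0),np.percentile(c,[1,99],axis=0),"toprow",t.mean(0), cv2.minAreaRect(c[:,:2].astype(np.float32)))
plan([.552,.128,.19],13.7,8.5,2); print(bot.get_obs()["joint_pos"])
```

```text
[0.534 0.207 0.404]
board_small [(0.91, array([0.506, 0.123, 0.034]))]
stand_small []
0.58 7759 [0.537 0.124 0.095] [[0.498 0.076 0.044]
 [0.571 0.168 0.124]] toprow [0.558 0.128 0.122] ((0.537032425403595, 0.10212649405002594), (0.06883786618709564, 0.12813282012939453), 10.857061386108398)
tcp [0.551 0.129 0.261] yaw 13.3 step mm 35 turn/row -0.003
[8.5, -0.06, 0.04, 3.53, -0.003, 8.5, -0.06, 0.04, 3.53, -0.003]
[ 0.23   0.366  0.254  1.46  -0.     1.568]
```

View pics/w1.png

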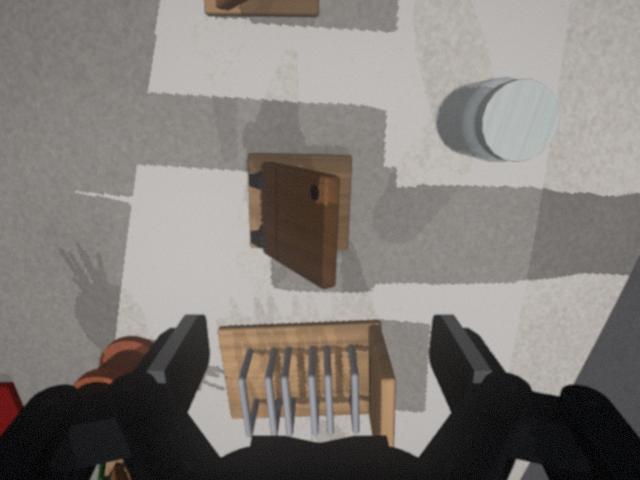

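The wrist view shows the small board at (300,225), the rack at (305,370) and the jar at (515,120), and the fingers straddle the line of the board. I go down over its top edge.

>>> {"method": "carry_out", "body": {
  "increments": [8.5,-0.1,0.0,4.0,0,8.5,-0.1,0.0,4.0,0,8.5,0,0,4.0,0,8.5,0,0,4.0,0,8.5,0,0,1.8,0]
}}

```text
clock: 4.45
eef_pos: [0.5491, 0.1245, 0.081]
tool_rot: [0.621, 0.783, -0.002, -0.001]
ft_force: [-0.3, 0.2, -0.3]
grip_width: 0.0852
grasp_force: 0.0
```

>>> {"method": "carry_out", "body": {
  "increments": [5.0,0,0,0,0,4.0,0,0,0,0,3.5,0,0,0,0,3.0,0,0,0,0,3.0,0,0,0,0]
}}

```text
clock: 5.08
eef_pos: [0.5489, 0.1254, 0.0862]
tool_rot: [0.621, 0.784, -0.002, -0.001]
ft_force: [-9.2, -3.6, 16.6]
grip_width: 0.0342
grasp_force: 52.9
```

Run:
```python
from h import *
np.set_printoptions(precision=3,suppress=True)
p=cam("side"); cv2.imwrite("pics/s2.png",cv2.resize(p["pixels"][150:350,150:400],(750,600)))
o=bot.get_obs(); print(o["eef_pos"],o["ft_force"],o["ft_torque"],o["grip_width"],o["grasp_force"])
```

```text
[0.549 0.125 0.086] [-9.511 -3.784 16.099] [-0.984  3.229 -0.045] 0.03383023233506417 52.893702294677496
```

View pics/s2.png

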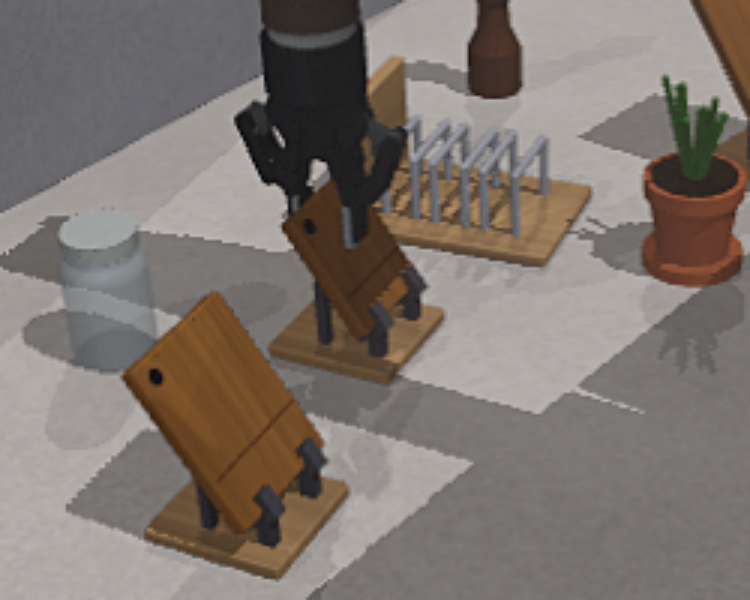

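The tilted board is gripped at 34 mm with 53 N. The side view shows it still leaning in its hooks at (350,270) in the crop. Next I draw it out along its own slope past the lip, then up and away from the prongs so the pads can square it up.

>>> {"method": "carry_out", "body": {
  "increments": [0,0,0.4,-0.6,0,0,0,0.5,-0.8,0,0,0,0.6,-0.9,0,0,0,0,-1.0,0,0,0,-0.8,-1.2,0]
}}

```text
clock: 5.75
eef_pos: [0.5472, 0.1255, 0.1249]
tool_rot: [0.621, 0.784, -0.01, -0.008]
ft_force: [-17.7, -3.3, -0.1]
grip_width: 0.0209
grasp_force: 55.8
```

>>> {"method": "carry_out", "body": {
  "increments": [0,0,-1.2,-1.2,0,0,0,-1.2,-1.5,0,0,0,-1.0,-2.0,0,0,0,0,-2.5,0,0,0,0,-2.5,0]
}}

```text
clock: 6.38
eef_pos: [0.5257, 0.1203, 0.2276]
tool_rot: [0.621, 0.784, 0.001, 0.001]
ft_force: [0.5, 0.6, -1.7]
grip_width: 0.013
grasp_force: 58.7
```

```bash
cat >> h.py <<'E'
def held(k,yaw,h,pic=None):
    """side view: board vertical extent and plane relative to TCP"""
    p=cam("side"); o=bot.get_obs()
    if pic: cv2.imwrite(pic,p["pixels"])
    print("tcp",o["eef_pos"].round(4),"w",round(o["grip_width"],4),"F",round(o["grasp_force"],1),o["ft_force"].round(1))
    for d in bot.regions_of(p,k)[:2]:
        c=cloud(p,d["mask"])-o["eef_pos"]; a=np.radians(yaw); q=np.c_[c@[np.cos(a),np.sin(a),0],c@[-np.sin(a),np.cos(a),0],c[:,2]]
        q=q[np.linalg.norm(q,axis=1)<.25]
        print(k,round(d["p"],2),len(q),"rel x,y,z pct2/50/98",np.percentile(q,[2,50,98],axis=0).round(4).tolist())
        if len(q)>200:
            V=np.linalg.svd(q-q.mean(0),full_matrices=False)[2][2]; print("  normal",V.round(3))
    for d in bot.place_of(p,k)[:2]: print("  origin",round(d["p"],2),(w(p,d["xyz"])-o["eef_pos"]).round(4))
E
python3 - <<'E'
from h import *
held("board_small",13.5,.105,"pics/s3.png")
E
```

```text
tcp [0.5275 0.1207 0.2314] w 0.0133 F 59.0 [1.3 0.6 1.9]
board_small 0.79 971 rel x,y,z pct2/50/98 [[-0.011, -0.042, -0.0743], [-0.008, 0.0183, -0.0286], [0.0042, 0.0451, 0.0256]]
  normal [ 0.998 -0.059 -0.028]
  origin 0.89 [-0.0021 -0.0006 -0.0787]
  origin 0.59 [-0.1456 -0.2478 -0.2332]
```

The board is squared up, 13.3 mm between the pads, with its lower edge 78 mm below the TCP. I refine the rack from here, since the wrist camera sees its hoops.

```bash
cat > rk.py <<'E'
from h import *
from scipy.optimize import minimize
def rack(name,lo=.064,hi=.075):
    p=cam(name); c=cloud(p,np.ones((480,640),bool)); c0=np.array([.582,-.082])
    c=c[(np.linalg.norm(c[:,:2]-c0,axis=1)<.12)]
    t=c[(c[:,2]>lo)&(c[:,2]<hi)][:,:2]; X=np.array([59,31,14,-14,-31,-59])/1000
    def q(v,t=t):
        a=np.radians(v[2]); d=t-c0-v[:2]; return np.c_[d@[np.cos(a),np.sin(a)],d@[-np.sin(a),np.cos(a)]]
    def cost(v):
        s=q(v); e=np.abs(s[:,:1]-X).min(1); e=np.where((abs(s[:,1])<.045)&(abs(s[:,0])<.066),np.minimum(e,.008),.008); return (e**2).sum()
    best=min((minimize(cost,[dx,dy,a],method="Nelder-Mead",options=dict(initial_simplex=[[dx,dy,a],[dx+.004,dy,a],[dx,dy+.006,a],[dx,dy,a+2]])) for dx in(-.004,0,.004) for dy in(-.005,.003) for a in(13,15.5,18)),key=lambda r:r.fun)
    s=q(best.x); k=(np.abs(s[:,:1]-X).min(1)<.006)&(abs(s[:,1])<.06)
    pan=c[(c[:,2]>.105)&(c[:,2]<.118)][:,:2]; z=q(best.x,pan); z=z[(z[:,0]>.06)&(z[:,0]<.1)]
    print(name,len(t),"xy",(c0+best.x[:2]).round(4),"yaw",best.x[2].round(2),"rms",(best.fun/len(t))**.5,"y ext",np.percentile(s[k,1],[2,98]).round(4),"panel x,y",len(z),np.percentile(z,[2,50,98],axis=0).round(4).tolist())
E
python3 - <<'E'
from rk import *
for n in("wrist","top"):rack(n)
plan([.539,-.095,.20],15.7,0,5)
E
```

```text
wrist 361 xy [ 0.5845 -0.0877] yaw 15.19 rms 0.0017736677601537713 y ext [-0.0045  0.0376] panel x,y 70 [[0.0801, 0.0015], [0.0847, 0.0097], [0.0902, 0.0177]]
top 576 xy [ 0.5808 -0.0792] yaw 16.36 rms 0.0029811403867046745 y ext [-0.0415  0.0331] panel x,y 307 [[0.0793, -0.0644], [0.0861, -0.0044], [0.0937, 0.0575]]
tcp [0.5252 0.1202 0.225 ] yaw 13.3 step mm 43 turn/row -0.008
[0.0, -4.25, -0.72, 0.5, -0.008, 0.0, -4.25, -0.75, 0.5, -0.008, 0.0, -4.24, -0.79, 0.5, -0.008, 0.0, -4.23, -0.82, 0.5, -0.008, 0.0, -4.23, -0.86, 0.5, -0.008]
```

>>> {"method": "carry_out", "body": {
  "increments": [0,-4.2,-0.7,0.5,-0.008,0,-4.2,-0.8,0.5,-0.008,0,-4.2,-0.8,0.5,-0.008,0,-4.3,-0.8,0.5,-0.008,0,-4.3,-0.8,0.5,-0.008]
}}

```text
clock: 7.25
eef_pos: [0.5387, -0.096, 0.1986]
tool_rot: [0.605, 0.797, -0.001, -0.001]
ft_force: [0.7, 0.1, -0.7]
grip_width: 0.0128
grasp_force: 58.8
```

>>> {"method": "carry_out", "body": {
  "increments": [0,0,0,0,0,0,0,0,0,0,0,0,0,0,0,0,0,0,0,0,0,0,0,0,0]
}}

```text
clock: 7.88
eef_pos: [0.5396, -0.094, 0.2005]
tool_rot: [0.604, 0.797, 0.0, 0.0]
ft_force: [-0.1, -1.3, -0.9]
grip_width: 0.0132
grasp_force: 58.7
```

Run:
```python
from rk import *
held("board_small",15.7,.105)
rack("wrist")
plan([.5387,-.0952,.13],15.7,0,5)
```

```text
tcp [ 0.5397 -0.0942  0.2005] w 0.0132 F 58.7 [-0.1  0.2 -1.2]
board_small 0.85 631 rel x,y,z pct2/50/98 [[-0.0089, -0.0423, -0.0722], [-0.006, 0.0255, -0.0275], [0.006, 0.0467, 0.0301]]
  normal [-0.997  0.064  0.032]
  origin 0.84 [-0.0022 -0.0023 -0.074 ]
wrist 6838 xy [ 0.5796 -0.0772] yaw 15.69 rms 0.0037492247224518113 y ext [-0.0413  0.0331] panel x,y 4603 [[0.0792, -0.0652], [0.0843, 0.0042], [0.0924, 0.0578]]
tcp [ 0.5396 -0.0946  0.2004] yaw 15.6 step mm 14 turn/row -0.0
[0.0, -0.01, -0.02, 1.41, -0.0, 0.0, -0.01, -0.02, 1.41, -0.0, 0.0, -0.01, -0.02, 1.41, -0.0, 0.0, -0.01, -0.02, 1.41, -0.0, 0.0, -0.01, -0.02, 1.41, -0.0]
```

>>> {"method": "carry_out", "body": {
  "increments": [0,0,-0.12,1.5,0,0,0,0,1.5,0,0,0,0,1.5,0,0,0,0,1.0,0,0,0,0,0.5,0]
}}

```text
clock: 8.7
eef_pos: [0.538, -0.0951, 0.1392]
tool_rot: [0.605, 0.796, -0.0, -0.001]
ft_force: [-1.4, -0.3, -0.5]
grip_width: 0.0131
grasp_force: 58.8
```

>>> {"method": "carry_out", "body": {
  "increments": [0,0,0,1.0,0,0,0,0,1.0,0,0,0,0,1.0,0,0,0,0,0.8,0,0,0,0,0,0]
}}

```text
clock: 9.32
eef_pos: [0.5378, -0.095, 0.1014]
tool_rot: [0.605, 0.796, -0.0, -0.001]
ft_force: [-0.3, 0.4, -1.8]
grip_width: 0.013
grasp_force: 58.8
```

Run:
```python
from h import *
held("board_small",15.7,.105,"pics/s4.png")
```

```text
tcp [ 0.5382 -0.0951  0.102 ] w 0.0133 F 58.8 [-0.3 -0.2 -0.9]
board_small 0.56 415 rel x,y,z pct2/50/98 [[-0.0095, -0.0285, -0.0697], [-0.0057, 0.0361, -0.0181], [0.0055, 0.0468, 0.0286]]
  normal [-0.996  0.084  0.024]
  origin 0.97 [-0.0022  0.0001 -0.075 ]
```

>>> {"method": "carry_out", "body": {
  "increments": [0,0,0,0.4,0,0,0,0,0.4,0,0,0,0,0.2,0,0,0,0,0.2,0,0,0,0,0,0]
}}

```text
clock: 10.1
eef_pos: [0.5383, -0.0951, 0.0901]
tool_rot: [0.605, 0.796, -0.0, -0.0]
ft_force: [-0.2, -0.3, -1.0]
grip_width: 0.0132
grasp_force: 58.7
```

>>> {"method": "carry_out", "body": {
  "increments": [0,0,0,0.1,0,0,0,0,0.1,0,0,0,0,0.1,0,0,0,0,0,0,0,0,0,0,0]
}}

```text
clock: 10.72
eef_pos: [0.5384, -0.0951, 0.0873]
tool_rot: [0.605, 0.796, 0.0, 0.0]
ft_force: [0.0, 0.3, -1.6]
grip_width: 0.0133
grasp_force: 58.7
```

>>> {"method": "carry_out", "body": {
  "increments": [0,0,0,0.1,0,0,0,0,0.1,0,0,0,0,0,0,0,0,0,0,0,0,0,0,0,0]
}}

```text
clock: 11.35
eef_pos: [0.5387, -0.0953, 0.0866]
tool_rot: [0.605, 0.796, 0.0, 0.001]
ft_force: [-1.6, -0.2, 6.7]
grip_width: 0.0132
grasp_force: 60.0
```

>>> {"method": "carry_out", "body": {
  "increments": [2.0,0,0,0,0,3.0,0,0,0,0,3.5,0,0,0,0,3.5,0,0,-1.0,0,3.5,0,0,-2.0,0]
}}

```text
clock: 11.98
eef_pos: [0.5377, -0.095, 0.1152]
tool_rot: [0.605, 0.796, -0.0, -0.001]
ft_force: [0.2, 0.4, 0.4]
grip_width: 0.0349
grasp_force: 0.0
```

>>> {"method": "carry_out", "body": {
  "increments": [3.5,0,0,-3.0,0,4,0,0,-4.0,0,6,0,0,-4.0,0,8.5,0,0,-3.0,0,8.5,0,0,0,0]
}}

```text
clock: 12.6
eef_pos: [0.5401, -0.0954, 0.2589]
tool_rot: [0.605, 0.796, 0.002, 0.003]
ft_force: [-0.9, 0.4, -0.3]
grip_width: 0.085
grasp_force: 0.0
```

Run:
```python
from h import *
held("board_small",15.7,.105)
p=cam("top"); print([(round(d["p"],2),w(p,d["xyz"]).round(4)) for d in bot.place_of(p,"board_small")[:2]])
plan([.482,.340,.25],12,8.5,10)
```

```text
tcp [ 0.5391 -0.0952  0.2567] w 0.0849 F 0.0 [0. 0. 0.]
board_small 0.64 549 rel x,y,z pct2/50/98 [[-0.0071, -0.0428, -0.2387], [-0.004, 0.0207, -0.1743], [0.0065, 0.0466, -0.1396]]
  normal [-0.999  0.042  0.021]
  origin 0.59 [-0.0021 -0.003  -0.2446]
[]
tcp [ 0.5376 -0.095   0.2538] yaw 15.6 step mm 44 turn/row 0.006
[8.5, 4.34, 0.63, 0.04, 0.006, 8.5, 4.34, 0.61, 0.04, 0.006, 8.5, 4.35, 0.58, 0.04, 0.006, 8.5, 4.35, 0.56, 0.04, 0.006, 8.5, 4.35, 0.53, 0.04, 0.006]
[8.5, 4.36, 0.5, 0.04, 0.006, 8.5, 4.36, 0.48, 0.04, 0.006, 8.5, 4.36, 0.45, 0.04, 0.006, 8.5, 4.36, 0.42, 0.04, 0.006, 8.5, 4.37, 0.4, 0.04, 0.006]
```

>>> {"method": "carry_out", "body": {
  "increments": [8.5,4.3,0.6,0,0.006,8.5,4.3,0.6,0,0.006,8.5,4.4,0.6,0,0.006,8.5,4.4,0.6,0,0.006,8.5,4.4,0.5,0,0.006]
}}

```text
clock: 13.48
eef_pos: [0.5095, 0.1242, 0.254]
tool_rot: [0.617, 0.787, -0.001, -0.001]
ft_force: [-0.6, 0.6, 1.3]
grip_width: 0.085
grasp_force: 0.0
```

>>> {"method": "carry_out", "body": {
  "increments": [8.5,4.4,0.5,0,0.006,8.5,4.4,0.5,0,0.006,8.5,4.4,0.4,0,0.006,8.5,4.4,0.4,0,0.006,8.5,4.3,0.4,0.0,0.006]
}}

```text
clock: 14.1
eef_pos: [0.481, 0.3424, 0.2539]
tool_rot: [0.628, 0.778, -0.001, -0.0]
ft_force: [0.8, -0.2, 0.1]
grip_width: 0.0848
grasp_force: 0.0
```

Run:
```python
from h import *
np.set_printoptions(precision=3,suppress=True)
p=cam("wrist")
for k in("board_middle","stand_middle"): print(k,[(round(d["p"],2),w(p,d["xyz"])) for d in bot.place_of(p,k)[:2]])
for d in bot.regions_of(p,"board_middle")[:1]:
    c=cloud(p,d["mask"]); c=c[np.linalg.norm(c-np.median(c,0),axis=1)<.09]; t=c[c[:,2]>np.percentile(c[:,2],97)-.004]
    print(len(c),c.mean(0),"toprow",t.mean(0),np.percentile(c[:,2],98),cv2.minAreaRect(c[:,:2].astype(np.float32)))
plan([.482,.340,.1035],12,8.5,5)
```

```text
board_middle [(0.57, array([0.416, 0.323, 0.033]))]
stand_middle []
11846 [0.464 0.34  0.11 ] toprow [0.489 0.345 0.142] 0.14417364149333256 ((0.45729371905326843, 0.33441126346588135), (0.08223781734704971, 0.1046903133392334), 12.312874794006348)
tcp [0.481 0.342 0.254] yaw 12.3 step mm 30 turn/row 0.001
[8.5, -0.03, 0.02, 3.0, 0.001, 8.5, -0.03, 0.02, 3.0, 0.001, 8.5, -0.03, 0.02, 3.0, 0.001, 8.5, -0.03, 0.02, 3.0, 0.001, 8.5, -0.03, 0.02, 3.0, 0.001]
```

>>> {"method": "carry_out", "body": {
  "increments": [8.5,0,0,3.5,0,8.5,0,0,3.5,0,8.5,0,0,3.5,0,8.5,0,0,3.0,0,8.5,0,0,1.5,0]
}}

```text
clock: 14.92
eef_pos: [0.481, 0.339, 0.1032]
tool_rot: [0.629, 0.777, -0.002, -0.0]
ft_force: [0.7, -0.1, -0.7]
grip_width: 0.0848
grasp_force: 0.0
```

>>> {"method": "carry_out", "body": {
  "increments": [5.0,0,0,0,0,4.0,0,0,0,0,3.5,0,0,0,0,3.0,0,0,0,0,3.0,0,0,0,0]
}}

```text
clock: 15.55
eef_pos: [0.481, 0.3415, 0.109]
tool_rot: [0.628, 0.778, 0.001, -0.001]
ft_force: [-5.0, -2.6, 13.6]
grip_width: 0.0334
grasp_force: 52.6
```

>>> {"method": "carry_out", "body": {
  "increments": [0,0,0.4,-0.6,0,0,0,0.5,-0.8,0,0,0,0.6,-0.9,0,0,0,0,-1.0,0,0,0,-0.8,-1.2,0]
}}

```text
clock: 16.18
eef_pos: [0.4806, 0.3403, 0.1478]
tool_rot: [0.628, 0.778, -0.008, -0.005]
ft_force: [-15.4, -3.6, -1.2]
grip_width: 0.023
grasp_force: 55.4
```

>>> {"method": "carry_out", "body": {
  "increments": [0,0,-1.3,-1.3,0,0,0,-1.4,-1.6,0,0,0,-1.3,-2.2,0,0,0,-0.5,-3.0,0,0,0,0,-4.0,0]
}}

```text
clock: 16.8
eef_pos: [0.4438, 0.333, 0.2725]
tool_rot: [0.628, 0.778, -0.0, -0.0]
ft_force: [0.7, -0.5, -1.3]
grip_width: 0.0128
grasp_force: 58.9
```

Run:
```python
from h import *
held("board_middle",12,.13,"pics/s5.png")
plan([.5807,-.0825,.245],15.7,0,10)
```

```text
tcp [0.4461 0.3346 0.2793] w 0.0132 F 58.9 [2.1 0.9 3.2]
board_middle 0.73 2222 rel x,y,z pct2/50/98 [[-0.0114, -0.0498, -0.1058], [-0.0087, 0.0174, -0.0457], [0.0032, 0.0517, 0.0191]]
  normal [ 0.999 -0.042 -0.03 ]
  origin 0.55 [-0.0015 -0.0037 -0.1105]
tcp [0.446  0.3344 0.2749] yaw 12.2 step mm 44 turn/row -0.006
[0.0, -4.36, 0.44, 0.29, -0.006, 0.0, -4.36, 0.41, 0.29, -0.006, 0.0, -4.36, 0.38, 0.29, -0.006, 0.0, -4.37, 0.36, 0.29, -0.006, 0.0, -4.37, 0.33, 0.29, -0.006]
[0.0, -4.37, 0.31, 0.29, -0.006, 0.0, -4.37, 0.28, 0.29, -0.006, 0.0, -4.37, 0.25, 0.29, -0.006, 0.0, -4.38, 0.23, 0.29, -0.006, 0.0, -4.38, 0.2, 0.29, -0.006]
```

>>> {"method": "carry_out", "body": {
  "increments": [0,-4.4,0.4,0.3,-0.006,0,-4.4,0.4,0.3,-0.006,0,-4.4,0.4,0.3,-0.006,0,-4.4,0.4,0.3,-0.006,0,-4.4,0.3,0.3,-0.006]
}}

```text
clock: 17.58
eef_pos: [0.5119, 0.1215, 0.2552]
tool_rot: [0.616, 0.787, -0.001, -0.0]
ft_force: [-0.4, 0.3, -1.4]
grip_width: 0.0128
grasp_force: 58.9
```

>>> {"method": "carry_out", "body": {
  "increments": [0,-4.4,0.3,0.3,-0.006,0,-4.4,0.3,0.3,-0.006,0,-4.3,0.2,0.3,-0.006,0,-4.3,0.2,0.3,-0.006,0,-4.3,0.2,0.3,-0.006]
}}

```text
clock: 18.2
eef_pos: [0.578, -0.0854, 0.2401]
tool_rot: [0.605, 0.796, -0.0, -0.001]
ft_force: [-0.2, 0.4, -1.1]
grip_width: 0.0132
grasp_force: 58.8
```

>>> {"method": "carry_out", "body": {
  "increments": [0,0,0,0,0,0,0,0,0,0,0,0,0,0,0,0,0,0,0,0,0,0,0,0,0]
}}

```text
clock: 18.82
eef_pos: [0.5782, -0.0833, 0.2416]
tool_rot: [0.604, 0.797, 0.0, 0.0]
ft_force: [-0.7, 0.0, -0.9]
grip_width: 0.0127
grasp_force: 58.9
```

Run:
```python
from rk import *
held("board_middle",15.7,.13)
rack("wrist")
plan([.5807,-.0825,.18],15.7,0,5)
```

```text
tcp [ 0.5782 -0.0835  0.2415] w 0.0129 F 58.9 [-0.5 -0.4 -2.1]
board_middle 0.7 947 rel x,y,z pct2/50/98 [[-0.0095, -0.0478, -0.0993], [-0.0063, 0.0242, -0.042], [0.0059, 0.0544, 0.0245]]
  normal [-0.998  0.055  0.024]
board_middle 0.36 181 rel x,y,z pct2/50/98 [[-0.1762, -0.1758, -0.1101], [-0.1623, -0.1494, -0.079], [-0.1467, -0.1358, -0.0589]]
  origin 0.85 [ 0.0004  0.0004 -0.1058]
  origin 0.19 [-0.039  -0.013  -0.2302]
wrist 4378 xy [ 0.5814 -0.0831] yaw 16.28 rms 0.0036387421738772567 y ext [-0.0357  0.0393] panel x,y 3385 [[0.0796, -0.0599], [0.0852, 0.0077], [0.0927, 0.0629]]
tcp [ 0.5783 -0.0838  0.2414] yaw 15.6 step mm 12 turn/row -0.0
[0.0, 0.01, 0.05, 1.23, -0.0, 0.0, 0.01, 0.05, 1.23, -0.0, 0.0, 0.01, 0.05, 1.23, -0.0, 0.0, 0.01, 0.05, 1.23, -0.0, 0.0, 0.01, 0.05, 1.23, -0.0]
```

>>> {"method": "carry_out", "body": {
  "increments": [0,0,0.3,1.5,0,0,0,0,1.5,0,0,0,0,1.5,0,0,0,0,1.5,0,0,0,0,0.5,0]
}}

```text
clock: 19.65
eef_pos: [0.5802, -0.0831, 0.1744]
tool_rot: [0.605, 0.796, -0.001, -0.001]
ft_force: [0.2, 0.4, -1.4]
grip_width: 0.0131
grasp_force: 58.8
```

>>> {"method": "carry_out", "body": {
  "increments": [0,0,0,0.8,0,0,0,0,1.0,0,0,0,0,1.0,0,0,0,0,0.9,0,0,0,0,0,0]
}}

```text
clock: 20.27
eef_pos: [0.5811, -0.0831, 0.1385]
tool_rot: [0.605, 0.796, 0.0, -0.0]
ft_force: [0.3, 0.9, -1.3]
grip_width: 0.0129
grasp_force: 58.7
```

>>> {"method": "carry_out", "body": {
  "increments": [0,0,0,0.4,0,0,0,0,0.3,0,0,0,0,0.2,0,0,0,0,0,0,0,0,0,0,0]
}}

```text
clock: 20.9
eef_pos: [0.5812, -0.0832, 0.1303]
tool_rot: [0.605, 0.796, 0.0, 0.0]
ft_force: [1.1, -0.5, -1.2]
grip_width: 0.0128
grasp_force: 58.9
```

>>> {"method": "carry_out", "body": {
  "increments": [0,0,0,0.4,0,0,0,0,0.3,0,0,0,0,0.2,0,0,0,0,0,0,0,0,0,0,0]
}}

```text
clock: 21.52
eef_pos: [0.5811, -0.0832, 0.1211]
tool_rot: [0.605, 0.796, -0.0, -0.0]
ft_force: [0.3, 0.8, -1.6]
grip_width: 0.013
grasp_force: 58.8
```

Run:
```python
from h import *
held("board_middle",15.7,.13)
```

```text
tcp [ 0.5812 -0.0832  0.1212] w 0.0128 F 58.8 [ 1.4  0.4 -1.3]
board_middle 0.74 678 rel x,y,z pct2/50/98 [[-0.0096, -0.0443, -0.0972], [-0.0061, 0.0343, -0.0306], [0.0052, 0.0537, 0.026]]
  normal [-0.999  0.034  0.009]
  origin 0.98 [ 0.0018  0.0019 -0.1037]
  origin 0.61 [ 0.1356 -0.212  -0.1263]
```

>>> {"method": "carry_out", "body": {
  "increments": [0,0,0,0.2,0,0,0,0,0.1,0,0,0,0,0.1,0,0,0,0,0,0,0,0,0,0,0]
}}

```text
clock: 22.3
eef_pos: [0.5812, -0.0832, 0.1173]
tool_rot: [0.605, 0.796, 0.0, 0.0]
ft_force: [1.6, -0.6, -2.4]
grip_width: 0.0126
grasp_force: 58.9
```

>>> {"method": "carry_out", "body": {
  "increments": [0,0,0,0.1,0,0,0,0,0.1,0,0,0,0,0,0,0,0,0,0,0,0,0,0,0,0]
}}

```text
clock: 22.92
eef_pos: [0.5811, -0.0832, 0.1152]
tool_rot: [0.605, 0.796, -0.0, -0.0]
ft_force: [0.8, -0.3, -2.1]
grip_width: 0.0128
grasp_force: 58.8
```

>>> {"method": "carry_out", "body": {
  "increments": [0,0,0,0.1,0,0,0,0,0.1,0,0,0,0,0,0,0,0,0,0,0,0,0,0,0,0]
}}

```text
clock: 23.55
eef_pos: [0.5813, -0.0832, 0.1149]
tool_rot: [0.605, 0.796, 0.0, 0.001]
ft_force: [-1.8, 0.4, 7.6]
grip_width: 0.0129
grasp_force: 60.2
```

>>> {"method": "carry_out", "body": {
  "increments": [1.8,0,0,0,0,2.4,0,0,0,0,2.6,0,0,0,0,2.6,0,0,-1.0,0,2.6,0,0,-2.0,0]
}}

```text
clock: 24.18
eef_pos: [0.5804, -0.0832, 0.1431]
tool_rot: [0.605, 0.796, -0.001, -0.001]
ft_force: [-0.0, -0.1, 1.0]
grip_width: 0.0258
grasp_force: 0.0
```

>>> {"method": "carry_out", "body": {
  "increments": [3.5,0,0,-3.0,0,4,0,0,-4.0,0,6,0,0,-4.0,0,8.5,0,0,-2.0,0,8.5,0,0,0,0]
}}

```text
clock: 24.8
eef_pos: [0.5823, -0.0834, 0.276]
tool_rot: [0.605, 0.796, 0.001, 0.002]
ft_force: [-0.1, -0.4, -0.9]
grip_width: 0.0854
grasp_force: 0.0
```

Run:
```python
from h import *
held("board_middle",15.7,.13)
plan([.4635,-.329,.29],-5.3,8.5,10)
```

```text
tcp [ 0.5815 -0.0833  0.2741] w 0.0852 F 0.0 [-0.2 -0.2 -0.3]
board_middle 0.65 787 rel x,y,z pct2/50/98 [[-0.0155, -0.0462, -0.2424], [-0.0052, 0.0255, -0.1783], [0.0055, 0.0547, -0.1327]]
  normal [-0.998  0.041  0.052]
  origin 0.62 [-0.0008  0.0012 -0.2654]
tcp [ 0.5805 -0.0832  0.2721] yaw 15.6 step mm 27 turn/row 0.036
[8.5, -2.05, -1.79, -0.18, 0.036, 8.5, -2.12, -1.71, -0.18, 0.036, 8.5, -2.18, -1.64, -0.18, 0.036, 8.5, -2.23, -1.56, -0.18, 0.036, 8.5, -2.29, -1.47, -0.18, 0.036]
[8.5, -2.34, -1.39, -0.18, 0.036, 8.5, -2.39, -1.31, -0.18, 0.036, 8.5, -2.43, -1.22, -0.18, 0.036, 8.5, -2.48, -1.13, -0.18, 0.036, 8.5, -2.52, -1.04, -0.18, 0.036]
```

>>> {"method": "carry_out", "body": {
  "increments": [8.5,-2.0,-1.8,-0.2,0.036,8.5,-2.1,-1.7,-0.2,0.036,8.5,-2.2,-1.6,-0.2,0.036,8.5,-2.2,-1.6,-0.2,0.036,8.5,-2.3,-1.5,-0.2,0.036]
}}

```text
clock: 25.58
eef_pos: [0.5209, -0.206, 0.2816]
tool_rot: [0.674, 0.738, -0.001, -0.002]
ft_force: [-0.1, 0.7, 0.3]
grip_width: 0.0848
grasp_force: 0.0
```

>>> {"method": "carry_out", "body": {
  "increments": [8.5,-2.3,-1.4,-0.2,0.036,8.5,-2.4,-1.3,-0.2,0.036,8.5,-2.4,-1.2,-0.2,0.036,8.5,-2.5,-1.1,-0.2,0.036,8.5,-2.5,-1.0,-0.2,0.036]
}}

```text
clock: 26.2
eef_pos: [0.4634, -0.3283, 0.2916]
tool_rot: [0.738, 0.675, -0.0, -0.002]
ft_force: [0.0, -0.2, -0.2]
grip_width: 0.0848
grasp_force: 0.0
```

Run:
```python
from h import *
np.set_printoptions(precision=3,suppress=True)
p=cam("wrist")
for k in("board_large","stand_large"): print(k,[(round(d["p"],2),w(p,d["xyz"])) for d in bot.place_of(p,k)[:2]])
for d in bot.regions_of(p,"board_large")[:2]:
    c=cloud(p,d["mask"]); c=c[(np.linalg.norm(c-np.median(c,0),axis=1)<.11)]; t=c[c[:,2]>np.percentile(c[:,2],97)-.004]
    print(d["p"],len(c),c.mean(0),"toprow",t.mean(0),np.percentile(c[:,2],98),cv2.minAreaRect(c[:,:2].astype(np.float32)))
plan([.4635,-.329,.140],-5.3,8.5,5)
```

```text
board_large [(0.91, array([ 0.37 , -0.317,  0.034])), (0.87, array([ 0.223, -0.381,  0.005]))]
stand_large []
0.88 15759 [ 0.442 -0.32   0.143] toprow [ 0.473 -0.323  0.183] 0.18512023151260798 ((0.43098944425582886, -0.3235350251197815), (0.11931424587965012, 0.10064160078763962), 84.89259338378906)
0.68 16419 [ 0.196 -0.296  0.014] toprow [ 0.194 -0.297  0.014] 0.015642875348779273 ((0.18650582432746887, -0.30040791630744934), (0.1329699158668518, 0.18426592648029327), 18.54985237121582)
tcp [ 0.464 -0.328  0.292] yaw -5.1 step mm 30 turn/row 0.001
[8.5, -0.03, 0.0, 3.04, 0.001, 8.5, -0.03, 0.0, 3.04, 0.001, 8.5, -0.03, 0.0, 3.04, 0.001, 8.5, -0.03, 0.0, 3.04, 0.001, 8.5, -0.03, 0.0, 3.04, 0.001]
```

>>> {"method": "carry_out", "body": {
  "increments": [8.5,0,0,3.5,0,8.5,0,0,3.5,0,8.5,0,0,3.5,0,8.5,0,0,3.2,0,8.5,0,0,1.5,0]
}}

```text
clock: 27.02
eef_pos: [0.4636, -0.3259, 0.1388]
tool_rot: [0.737, 0.676, -0.0, -0.002]
ft_force: [0.2, 0.2, 0.6]
grip_width: 0.0851
grasp_force: 0.0
```

>>> {"method": "carry_out", "body": {
  "increments": [5.0,0,0,0,0,4.0,0,0,0,0,3.5,0,0,0,0,3.0,0,0,0,0,3.0,0,0,0,0]
}}

```text
clock: 27.65
eef_pos: [0.4631, -0.3285, 0.145]
tool_rot: [0.738, 0.675, -0.002, 0.001]
ft_force: [-3.7, 3.2, 16.1]
grip_width: 0.0362
grasp_force: 55.8
```

>>> {"method": "carry_out", "body": {
  "increments": [0,0,0.4,-0.6,0,0,0,0.5,-0.8,0,0,0,0.6,-0.9,0,0,0,0,-1.0,0,0,0,-0.9,-1.2,0]
}}

```text
clock: 28.28
eef_pos: [0.4626, -0.3268, 0.1839]
tool_rot: [0.738, 0.675, -0.005, -0.008]
ft_force: [-10.4, 1.4, 0.6]
grip_width: 0.0276
grasp_force: 58.4
```

>>> {"method": "carry_out", "body": {
  "increments": [0,0,-1.5,-1.3,0,0,0,-1.6,-1.6,0,0,0,-1.6,-1.8,0,0,0,-1.6,-2.0,0,0,0,-1.0,-2.0,0]
}}

```text
clock: 28.9
eef_pos: [0.397, -0.3221, 0.275]
tool_rot: [0.738, 0.675, 0.0, 0.001]
ft_force: [0.8, 0.2, -2.2]
grip_width: 0.0131
grasp_force: 59.0
```

Run:
```python
from h import *
held("board_large",-5.2,.18,"pics/s6.png")
plan([.4,-.322,.33],-5.2,0,5)
```

```text
tcp [ 0.3971 -0.3228  0.2781] w 0.0133 F 59.1 [-1.3 -0.1  0.6]
board_large 0.85 1795 rel x,y,z pct2/50/98 [[-0.0106, -0.0523, -0.1472], [-0.006, 0.0208, -0.0625], [0.0048, 0.0659, 0.0254]]
  normal [-1.     0.022  0.021]
  origin 0.62 [-0.0013  0.0021 -0.1542]
tcp [ 0.3983 -0.3227  0.2752] yaw -5.1 step mm 11 turn/row 0.0
[0.0, 0.01, 0.04, -1.1, 0.0, 0.0, 0.01, 0.04, -1.1, 0.0, 0.0, 0.01, 0.04, -1.1, 0.0, 0.0, 0.01, 0.04, -1.1, 0.0, 0.0, 0.01, 0.04, -1.1, 0.0]
```

>>> {"method": "carry_out", "body": {
  "increments": [0,0,0,-1.2,0,0,0,0,-1.3,0,0,0,0,-1.3,0,0,0,0,-1.2,0,0,0,0,0,0]
}}

```text
clock: 29.68
eef_pos: [0.3983, -0.3224, 0.3246]
tool_rot: [0.737, 0.675, 0.0, 0.001]
ft_force: [-0.5, 0.3, -2.0]
grip_width: 0.0132
grasp_force: 58.9
```

Run:
```python
from h import *
plan([.6246,-.072,.328],15.7,0,10)
```

```text
tcp [ 0.3983 -0.3224  0.3246] yaw -5.0 step mm 34 turn/row -0.036
[0.0, 2.69, 2.03, -0.03, -0.036, 0.0, 2.62, 2.13, -0.03, -0.036, 0.0, 2.54, 2.22, -0.03, -0.036, 0.0, 2.46, 2.31, -0.03, -0.036, 0.0, 2.37, 2.4, -0.03, -0.036]
[0.0, 2.29, 2.48, -0.03, -0.036, 0.0, 2.19, 2.56, -0.03, -0.036, 0.0, 2.1, 2.64, -0.03, -0.036, 0.0, 2.0, 2.72, -0.03, -0.036, 0.0, 1.91, 2.79, -0.03, -0.036]
```

>>> {"method": "carry_out", "body": {
  "increments": [0,2.7,2.0,0,-0.036,0,2.6,2.1,0,-0.036,0,2.5,2.2,0,-0.036,0,2.5,2.3,0,-0.036,0,2.4,2.4,0,-0.036]
}}

```text
clock: 30.3
eef_pos: [0.5103, -0.1957, 0.3227]
tool_rot: [0.673, 0.739, -0.0, -0.0]
ft_force: [-0.2, -0.2, -2.4]
grip_width: 0.0133
grasp_force: 59.0
```

>>> {"method": "carry_out", "body": {
  "increments": [0,2.3,2.5,0,-0.036,0,2.2,2.6,0,-0.036,0,2.1,2.6,0,-0.036,0,2.0,2.7,0,-0.036,0,1.9,2.8,0,-0.036]
}}

```text
clock: 30.92
eef_pos: [0.6236, -0.0704, 0.3226]
tool_rot: [0.604, 0.797, -0.0, -0.0]
ft_force: [-0.9, -0.1, -0.8]
grip_width: 0.0131
grasp_force: 59.1
```

>>> {"method": "carry_out", "body": {
  "increments": [0,0,0,0,0,0,0,0,0,0,0,0,0,0,0,0,0,0,0,0,0,0,0,0,0]
}}

```text
clock: 31.55
eef_pos: [0.6228, -0.0719, 0.3237]
tool_rot: [0.605, 0.796, 0.0, 0.0]
ft_force: [-0.5, -0.2, -1.7]
grip_width: 0.0128
grasp_force: 59.0
```

Run:
```python
from rk import *
held("board_large",15.7,.18)
rack("wrist")
plan([.6246,-.072,.24],15.7,0,5)
```

```text
tcp [ 0.6229 -0.0718  0.3236] w 0.0137 F 59.0 [ 0.5  0.1 -2.4]
  origin 0.61 [-0.0023  0.0002 -0.1474]
wrist 1675 xy [ 0.5814 -0.0825] yaw 16.25 rms 0.004050667121985881 y ext [-0.0372  0.0387] panel x,y 2077 [[0.0792, -0.0603], [0.0857, 0.0053], [0.0928, 0.0623]]
tcp [ 0.623  -0.0715  0.3234] yaw 15.6 step mm 17 turn/row -0.0
[0.0, -0.02, 0.03, 1.67, -0.0, 0.0, -0.02, 0.03, 1.67, -0.0, 0.0, -0.02, 0.03, 1.67, -0.0, 0.0, -0.02, 0.03, 1.67, -0.0, 0.0, -0.02, 0.03, 1.67, -0.0]
```

>>> {"method": "carry_out", "body": {
  "increments": [0,0,0.2,1.8,0,0,0,0,2.0,0,0,0,0,2.0,0,0,0,0,2.0,0,0,0,0,0.5,0]
}}

```text
clock: 32.38
eef_pos: [0.6241, -0.0706, 0.2387]
tool_rot: [0.605, 0.796, -0.001, -0.001]
ft_force: [0.0, -0.4, -1.9]
grip_width: 0.0135
grasp_force: 59.1
```

>>> {"method": "carry_out", "body": {
  "increments": [0,0,0,0.5,0,0,0,0,0.8,0,0,0,0,1.0,0,0,0,0,1.0,0,0,0,0,0,0]
}}

```text
clock: 33.0
eef_pos: [0.6245, -0.0707, 0.2059]
tool_rot: [0.605, 0.796, -0.0, -0.001]
ft_force: [-0.1, 0.9, -1.6]
grip_width: 0.0131
grasp_force: 59.0
```

>>> {"method": "carry_out", "body": {
  "increments": [0,0,0,1.0,0,0,0,0,1.0,0,0,0,0,0.8,0,0,0,0,0,0,0,0,0,0,0]
}}

```text
clock: 33.62
eef_pos: [0.625, -0.0708, 0.1794]
tool_rot: [0.605, 0.796, -0.0, 0.0]
ft_force: [-0.2, -0.3, -1.5]
grip_width: 0.013
grasp_force: 59.0
```

Run:
```python
from h import *
held("board_large",15.7,.18)
```

```text
tcp [ 0.6252 -0.0708  0.1797] w 0.0129 F 59.0 [ 1.1 -0.2 -2.2]
board_large 0.63 1220 rel x,y,z pct2/50/98 [[-0.0095, -0.0486, -0.1379], [-0.0061, 0.036, -0.0475], [0.0054, 0.0652, 0.0306]]
  normal [-0.999  0.047  0.017]Traceback (most recent call last):
  File "<stdin>", line 2, in <module>
  File "h.py", line 34, in held
    print(k,round(d["p"],2),len(q),"rel x,y,z pct2/50/98",np.percentile(q,[2,50,98],axis=0).round(4).tolist())
                                                          ~~~~~~~~~~~~~^^^^^^^^^^^^^^^^^^^^
    return _quantile_unchecked(
        a, q, axis, out, overwrite_input, method, keepdims, weights)
    return _ureduce(a,
                    func=_quantile_ureduce_func,
    ...<5 lines>...
                    overwrite_input=overwrite_input,
                    method=method)
    r = func(a, **kwargs)
    result = _quantile(arr,
                       quantiles=q,
    ...<2 lines>...
                       out=out,
                       weights=wgt)
    slices_having_nans = np.isnan(arr[-1, ...])
                                  ~~~^^^^^^^^^
IndexError: index -1 is out of bounds for axis 0 with size 0
```

>>> {"method": "carry_out", "body": {
  "increments": [0,0,0,0.6,0,0,0,0,0.4,0,0,0,0,0.3,0,0,0,0,0,0,0,0,0,0,0]
}}

```text
clock: 34.35
eef_pos: [0.6251, -0.0708, 0.1664]
tool_rot: [0.605, 0.796, 0.0, 0.0]
ft_force: [-0.1, -0.4, -1.2]
grip_width: 0.0132
grasp_force: 59.2
```

>>> {"method": "carry_out", "body": {
  "increments": [0,0,0,0.1,0,0,0,0,0.1,0,0,0,0,0.1,0,0,0,0,0,0,0,0,0,0,0]
}}

```text
clock: 34.98
eef_pos: [0.625, -0.0707, 0.1633]
tool_rot: [0.605, 0.796, 0.0, -0.0]
ft_force: [-1.0, 0.1, -2.0]
grip_width: 0.0135
grasp_force: 59.2
```

>>> {"method": "carry_out", "body": {
  "increments": [0,0,0,0.1,0,0,0,0,0.1,0,0,0,0,0.1,0,0,0,0,0,0,0,0,0,0,0]
}}

```text
clock: 35.6
eef_pos: [0.625, -0.0708, 0.1603]
tool_rot: [0.605, 0.796, -0.0, -0.0]
ft_force: [-0.4, -0.2, -2.6]
grip_width: 0.0131
grasp_force: 59.1
```

>>> {"method": "carry_out", "body": {
  "increments": [0,0,0,0.1,0,0,0,0,0.1,0,0,0,0,0,0,0,0,0,0,0,0,0,0,0,0]
}}

```text
clock: 36.22
eef_pos: [0.6252, -0.0706, 0.1602]
tool_rot: [0.605, 0.796, 0.001, 0.001]
ft_force: [-2.7, 0.3, 7.0]
grip_width: 0.0133
grasp_force: 60.4
```

Floor contact at 7 N. I release gently and rise.

>>> {"method": "carry_out", "body": {
  "increments": [1.8,0,0,0,0,2.4,0,0,0,0,3.0,0,0,0,0,3.0,0,0,-1.0,0,3.0,0,0,-2.0,0]
}}

```text
clock: 36.85
eef_pos: [0.6244, -0.0707, 0.188]
tool_rot: [0.605, 0.796, -0.001, -0.001]
ft_force: [0.3, -0.4, 0.7]
grip_width: 0.0301
grasp_force: 0.0
```

>>> {"method": "carry_out", "body": {
  "increments": [4,0,0,-3.0,0,4,0,0,-4.0,0,6,0,-2.0,-3.0,0,6,0,-4.0,0,0,6,0,-4.0,0,0]
}}

```text
clock: 37.48
eef_pos: [0.5282, -0.0979, 0.2895]
tool_rot: [0.605, 0.797, 0.0, 0.001]
ft_force: [0.0, -0.2, 0.7]
grip_width: 0.0601
grasp_force: 0.0
```

>>> {"method": "carry_out", "body": {
  "increments": [6,0,-4.0,0,0,6,0,-4.0,0,0,6,0,-4.0,0,0,6,0,-2.0,0,0,6,0,0,0,0]
}}

```text
clock: 38.1
eef_pos: [0.3936, -0.1356, 0.2892]
tool_rot: [0.605, 0.796, 0.0, 0.001]
ft_force: [0.4, -0.2, -0.5]
grip_width: 0.0597
grasp_force: 0.0
```

Run:
```python
from h import *
np.set_printoptions(precision=4,suppress=True)
a=np.radians(15.8); M=np.array([[np.cos(a),np.sin(a),0],[-np.sin(a),np.cos(a),0],[0,0,1]]); og=np.array([.5814,-.0828,.012])
print(bot.get_obs()["eef_pos"],bot.get_obs()["clock"])
for n in("side","top"):
    p=cam(n); 
    if n=="side": cv2.imwrite("pics/f.png",cv2.resize(p["pixels"][80:340,170:500],(760,599)))
    for k in("board_large","board_middle","board_small"): print(n,k,[(round(d["p"],2),M@(w(p,d["xyz"])-og)) for d in bot.place_of(p,k)[:2]])
    for k in("mill","pot","jar"): print(n,k,[(round(d["p"],2),w(p,d["xyz"])) for d in bot.place_of(p,k)[:1]])
```

```text
[ 0.3936 -0.1356  0.2892] 38.1
side board_large [(0.94, array([ 0.047 , -0.0016, -0.0013]))]
side board_middle [(0.8, array([ 0.0029,  0.0004, -0.0039])), (0.71, array([ 0.0712, -0.2426, -0.0183]))]
side board_small [(0.59, array([-0.0459, -0.0035,  0.0006]))]
side mill [(0.72, array([ 0.716 , -0.2959, -0.0046]))]
side pot [(0.76, array([ 0.3813, -0.1271, -0.0053]))]
side jar [(0.73, array([0.6808, 0.2453, 0.0026]))]
top board_large [(0.95, array([ 0.0449, -0.0003, -0.0023])), (0.95, array([-0.4273, -0.1939, -0.0044]))]
top board_middle [(0.68, array([ 0.0003, -0.0055,  0.0001]))]
top board_small [(0.8, array([-0.0373, -0.0033,  0.0015]))]
top mill [(0.59, array([ 0.7134, -0.299 ,  0.0033]))]
top pot [(0.79, array([ 0.3825, -0.1277,  0.0017]))]
top jar [(0.88, array([ 0.6816,  0.2425, -0.0009]))]
```

View pics/f.png

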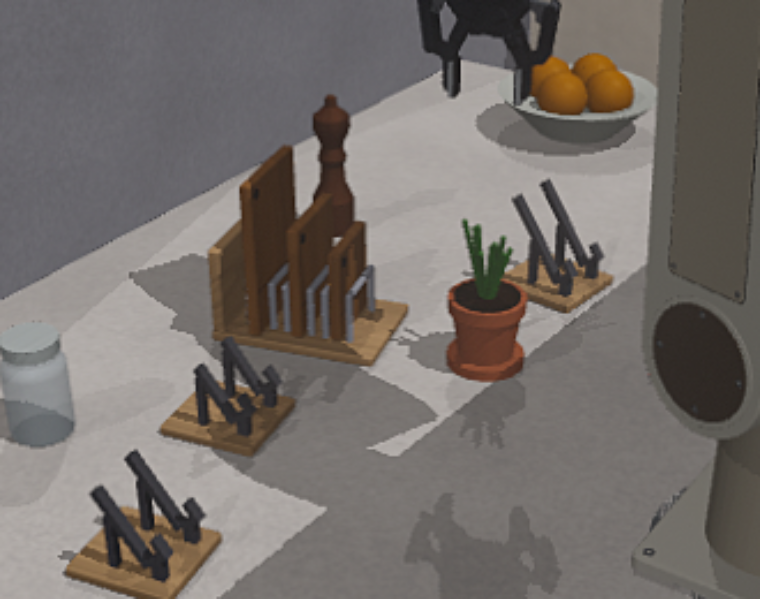

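The final view shows all three boards upright in the rack: large at (268,240), middle at (310,270) and small at (347,285). The pot, mill and jar have not moved, and the gripper is clear. I hand it in.

```bash
python3 -c "
from workcell import bot
print(bot.job_done())"
```

```text
the job is handed in; nothing more can be done
None
```

I stood all three boards upright in their own rack slots, left the mill, pot and jar where they were, and handed the job in at about 38 s; the hand-in returned no verdict.

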